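# Sweep used tube caps off the decapping deck

## Task

With the closed fingers, gently sweep the three red caps across the raised deck and over its open end into the yellow waste bin beside it. Only push the caps, never grip or lift them, and leave the amber vial standing where it is, like everything else on the bench.

Things in the scene. Friction and masses are not known exactly. Their poses are not given: they have to be found in the camera images.
- deck: fixed raised white deck with a flat grey top, 230 x 230 mm, its top 60 mm above the bench. Origin: centre of its underside, on the bench. Its x axis points away from the robot and its y axis to the left, turned by up to 0.2 rad. Its two y ends are open, without a lip; along its two x edges (front and back) run white lips 8 mm wide and 7 mm high
- waste_bin: fixed yellow open bin, 230 mm along its x and 100 mm along its y, rim 50 mm above the bench (10 mm below the deck's top), walls and floor 4 mm. Origin: centre of its underside. It stands parallel to the deck, against one open end (+y or -y of the deck) with a gap of 3 mm, its centre 168 mm from the deck's centre along the deck's y
- clean_tray: fixed blue tray of the same size as the waste bin, filled with clear clean cuvettes, against the deck's other open end
- cap0: red screw cap, loose, flat on the deck: disc 28 mm across and 12 mm high with a 22 mm step on it, 16 mm high in all, about 15 g. Origin: centre of its underside. The caps and the vial each stand in a lane of their own across the deck: seen along the deck's y, their centres are at least 38 mm apart in the deck's x
- cap1: red screw cap, loose, flat on the deck: disc 28 mm across and 12 mm high with a 22 mm step on it, 16 mm high in all, about 15 g. Origin: centre of its underside. The caps and the vial each stand in a lane of their own across the deck: seen along the deck's y, their centres are at least 38 mm apart in the deck's x
- cap2: red screw cap, loose, flat on the deck: disc 28 mm across and 12 mm high with a 22 mm step on it, 16 mm high in all, about 15 g. Origin: centre of its underside. The caps and the vial each stand in a lane of their own across the deck: seen along the deck's y, their centres are at least 38 mm apart in the deck's x
- vial: amber glass vial with a white cap, loose, standing upright on the deck among the caps: 26 mm across, 45 mm high, about 40 g. Origin: centre of its underside
- reagent: amber reagent bottle, 70 mm across, 150 mm high, loose, standing on the bench at the right, outside the work area. Origin: centre of its underside
- jar: white jar with blue cap, 70 mm across, 80 mm high, loose, standing on the bench at the right, outside the work area. Origin: centre of its underside
- beaker: clear beaker, 80 mm across, 90 mm high, loose, standing on the bench at the left, outside the work area. Origin: centre of its underside
There are look-alikes about, which are no part of the job. Several things have the shape of the vial; the one meant has the colours described above.

How it is judged (in metres and radians):
At the end, for the whole second after the job is handed in: All three red caps lie at rest inside the yellow waste bin, below its rim (origins within its walls and less than 42 mm above the bin's underside, slower than 0.03 m/s); the vial is upright within 0.3 rad and within 15 mm of where it stood (x of cap0 in the frame of waste_bin between -0.113 and 0.113 m and y of cap0 in the frame of waste_bin between -0.048 and 0.048 m and z of each of cap0, cap1, cap2 in the frame of waste_bin below 0.042 m and linear speed of each of cap0, cap1, cap2 below 0.03 m/s and x of cap1 in the frame of waste_bin between -0.113 and 0.113 m and y of cap1 in the frame of waste_bin between -0.048 and 0.048 m and x of cap2 in the frame of waste_bin between -0.113 and 0.113 m and y of cap2 in the frame of waste_bin between -0.048 and 0.048 m and distance of vial from where it was at the start of the episode below 0.015 m and angle between vial's own z axis and vertical below 0.3 rad); the robot touches nothing.
It fails at once if a cap is lifted: its origin more than 25 mm above the deck's top, or more than 8 mm while the cap is level (within 0.25 rad) ((height (world z) of cap0 above 0.068 m and angle between cap0's own z axis and vertical below 0.25 rad) or (height (world z) of cap1 above 0.068 m and angle between cap1's own z axis and vertical below 0.25 rad) or (height (world z) of cap2 above 0.068 m and angle between cap2's own z axis and vertical below 0.25 rad) or height (world z) of any of cap0, cap1, cap2 above 0.085 m).
It fails at once if a cap is gripped or pressed with more than 15 N by the fingers (contact force between any of cap0, cap1, cap2 and the fingers above 15 N).
It fails at once if the vial is shifted by more than 15 mm or tipped (distance of vial from where it was at the start of the episode above 0.015 m or angle between vial's own z axis and vertical above 0.3 rad).
It fails at once if the reagent bottle, jar or beaker is shifted by more than 20 mm (distance of any of reagent, jar, beaker from where it was at the start of the episode above 0.02 m).
It also fails if it takes over 54 s, if anything falls off the work surface, if the arm or the gripper's body presses on something with over 40 N, if the wrist force passes 120 N, or if a joint passes its speed limit or range.

## Robot

A 7-joint arm with a two-finger parallel gripper is mounted at the origin on the work surface. World frame = base frame: x ahead of the robot, y to its left, z up, the work surface at z = 0. Lengths are in m, angles in degrees, forces in N, time in s.
With the tool pointing down it reaches from about 0.425 to 1.025 m from the base axis. Payload 9.4 kg.
Tool frame: the origin (TCP) lies on the centre line of the jaws, within the pads' length; the fingertips stand 14 mm ahead of it and the grasp point (between the pads) lies 5 mm behind it; z points along the fingers, y is the line along which they close (so a half turn about z gives the same grasp; the last joint's range is limited). The gripper opens to 93 mm and grips with 3 to 60 N. Pads are 15 mm wide; open, the fingers measure 128 mm over their backs; the gripper's body (75 mm by 188 mm) begins 65 mm behind the grasp point.
Start: joints at [71.121, 34.337, -0.143, 91.639, 0.103, 54.024, -4.572], TCP at [0.181, -0.702, 0.233] pointing down, gripper open.
Joint ranges: [-147.43, 147.43], [-19.82, 112.94], [-74.19, 73.91], [6.32, 146.72], [-59.91, 239.91], [6.04, 106.73], [-150.56, 150.56]. Speed limits (degrees/s): [127.2, 127.2, 172.46, 172.46, 180, 180, 180].

## Interface

Orientations are given as a 3x3 rotation matrix whose columns are the frame's x, y, z axes.
In Python, from station import arm, vision, workorder gives the robot as it stands. The module is installed in compiled form; this text tells all that it offers.
- The arm moves only by the shell command python3 -m pendant 'ROWS'. ROWS is a JSON object of lists of equal length, an entry for each row: "offset": the shift along the tool's x, y, z in m, a list of three; "turn": the turn about the tool's z in rad; "gripper": the finger opening in m, from 0 to 0.093. In form: {"offset": [[tx, ty, tz], ...], "turn": [turn, ...], "gripper": [gripper, ...]}. A call has 1 to 12 rows; each row shifts and turns the commanded pose from where the row before left it, along the tool's axes as they then stand; what a row does not reach is not made up. A row lasts 1/8 s, in which the tool goes at most 62.5 mm and 10.7 degrees, less where a joint would pass 70% of its speed; a pose out of reach is approached as far as the arm can. A call is refused whole if a number of a shift passes 0.0625 or a number of a turn 0.188, either way. A call with a gripper value outside its range is refused whole. The fingers move at their own pace and stop on an object; the grip force is fixed at half the most. Time passes only in rows, so rows that do not move let the fingers close. It gives the time, the measured TCP pose, the force, the opening and the grip force at its end, in the units of the state.
- arm.get_obs(): the state, without advancing time (a new reading comes with each control period).
- vision.read_camera(name): name is "scene" or "side" or "wrist"; returns (picture, depth): 400x640x3 uint8, blue, green, red; 400x640 float32, m along the optical axis (not along the pixel's ray), 0 where there is no reading.
- vision.get_calibration(name): a dict with "fovy" (degrees; the focal length in pixels is half the picture's height over the tangent of half this angle, whatever the lens; pixels are square), "cx", "cy" (the principal point, pixels), "k1" (the pictures are not rectified: a ray, as slopes to the right and down, at radius r is drawn at 1 + k1 r^2 times it, then the intrinsics apply), "world_to_cam" (4x4, takes a point from world to camera coordinates). Camera axes: x right, y up, looking along -z (the intrinsics and any distortion apply to the point x, -y, -z); pixel columns grow to the right and rows downward; lengths in m; the calibration is good to about 2 mm. A picture is of the moment at which its call begins: read the wrist's pose just before it. get_calibration takes no time and is no camera call; for the wrist camera it gives the pose at the moment of the call.
- workorder.sign_off(): hands the job in; it is judged then, once.
The state is a dict: "clock": time; "joint_pos": joint angles; "joint_velocities": joint speeds; "tau": joint torques, N m; "ee_pos": TCP position; "tcp_rot": TCP orientation; "force": force on the tool from outside, world axes, zero at the start; "wrist_torque": the same for the moment, N m; "opening": finger opening in m; "grip_force": force on a finger pad.
Only numpy, scipy, OpenCV 4.12 (cv2) and the standard library are available. Lean on these libraries where they do the work, as an engineer would, in place of code of your own. Each camera call takes 0.05 s, during which the arm holds its last target. There are 200 camera calls.

## Working session

There is one attempt and no reset: what is moved stays moved. The work goes in short steps, Python scripts to look and compute and a shell command to move; the robot and the scene stay as the last step left them, time stands still between calls to the robot, and variables do not carry over. Pictures are saved under pics/ and viewed, at most 10 in all, crops included, and the job is handed in when it is done.

```bash
mkdir -p pics; cat > h.py <<'E'
import numpy as np, cv2
from station import arm, vision, workorder
def snap(n):
    c=vision.get_calibration(n); p,d=vision.read_camera(n); return c,p,d
def K(c):
    f=200/np.tan(np.radians(c['fovy'])/2); return np.array([[f,0,c['cx']],[0,f,c['cy']],[0,0,1.]])
def rays(c,uv):
    uv=np.asarray(uv,float).reshape(-1,2); k=K(c)
    d=(uv-[c['cx'],c['cy']])/k[0,0]; u=d.copy()
    for _ in range(30): u=d/(1+c['k1']*(u**2).sum(1,keepdims=True))
    W=np.linalg.inv(np.array(c['world_to_cam']))
    r=np.c_[u[:,0],-u[:,1],-np.ones(len(u))]@W[:3,:3].T
    return W[:3,3],r
def plane(c,uv,z):
    o,r=rays(c,uv); return o+r*((z-o[2])/r[:,2])[:,None]
def depthpt(c,uv,dep):
    o,r=rays(c,uv); return o+r*np.asarray(dep).reshape(-1,1)
def blobs(p,lo,hi,amin=30):
    h=cv2.cvtColor(p,cv2.COLOR_BGR2HSV); m=cv2.inRange(h,np.array(lo),np.array(hi))
    n,l,s,ce=cv2.connectedComponentsWithStats(m)
    return [(ce[i],s[i],l==i) for i in range(1,n) if s[i][4]>=amin]
E
python3 - <<'E'
from h import *
for n in ("scene","side"):
    c,p,d=snap(n); cv2.imwrite(f"pics/{n}0.png",p); np.savez(f"{n}0.npz",p=p,d=d)
    print(n,c['fovy'],c['k1'],np.linalg.inv(np.array(c['world_to_cam']))[:3,3])
o=arm.get_obs(); print(o['clock'],o['ee_pos'],o['tcp_rot'],o['opening'])
E
```

```text
scene 46.078078789478305 -0.09732764396649175 [1.56357611 0.40917505 0.96681923]
side 50.80751037957731 -0.10182238351117538 [-0.15882946  0.76679706  0.7103521 ]
0.1 [ 0.18120266 -0.70154592  0.23184355] [[ 9.68204062e-01  2.50161252e-01 -4.92747806e-04]
 [ 2.50161700e-01 -9.68203116e-01  1.35985966e-03]
 [-1.36895767e-04 -1.43988827e-03 -9.99998954e-01]] 0.0928835078816286
```

View pics/scene0.png

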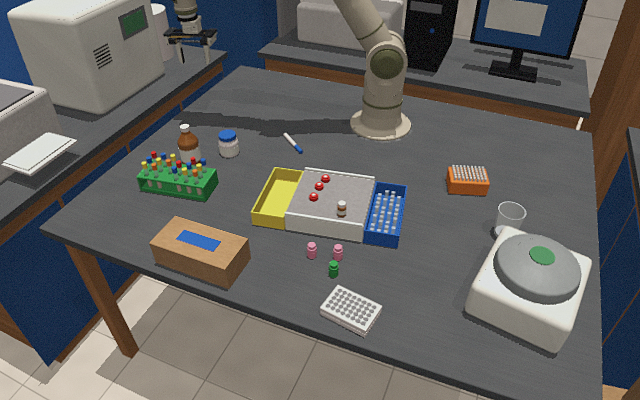

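View pics/side0.png

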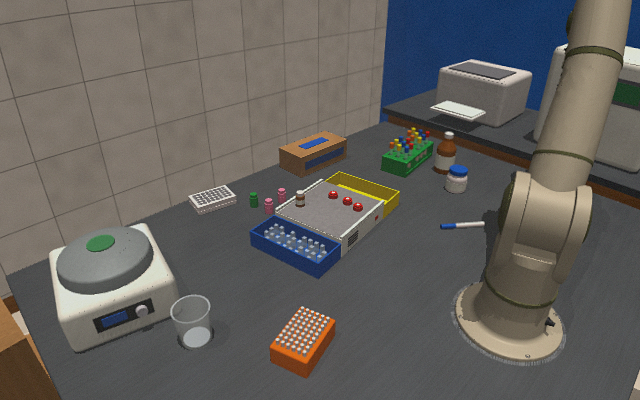

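The scene view shows the three red caps at about (325,179), (319,187) and (313,197), with the yellow bin to their left on the -y side. The amber vial with the white cap is at (342,208) on the deck. Look-alikes: pink vials at (312,250) and (338,252), a green one at (333,268), and red tube tops in the rack at (155–200,165). The side view shows the same caps at (333,195), (347,201) and (358,207), and the vial at (300,198).

```bash
python3 - <<'E'
from h import *
S={}
for n in ("scene","side"):
    z=np.load(f"{n}0.npz"); p,d=z['p'],z['d']; c=vision.get_calibration(n)
    h=cv2.cvtColor(p,cv2.COLOR_BGR2HSV)
    m=((h[...,0]<8)|(h[...,0]>172))&(h[...,1]>150)&(h[...,2]>70)
    k,l,s,ce=cv2.connectedComponentsWithStats(m.astype(np.uint8))
    S[n]=[]
    for i in range(1,k):
        if s[i][4]<15: continue
        u=ce[i]; P=plane(c,[u],0.068)[0]; dd=np.median(d[l==i]); Q=depthpt(c,[u],dd)[0]
        if abs(P[1])<.25 and .3<P[0]<1: print(n,'red',u.round(1),s[i][4],P.round(4),Q.round(4)); S[n].append((u,P,c))
    for ce_,s_,m_ in blobs(p,(22,110,60),(35,255,255),150):
        yx=np.argwhere(m_)[:,::-1]; hull=cv2.convexHull(yx.astype(np.int32)); q=cv2.approxPolyDP(hull,4,True)[:,0]
        print(n,'yellow',ce_.round(),s_[4],q.tolist(),plane(c,q,0.05).round(3)[:,:2].tolist())
    # deck pts: points with depth z 0.055-0.072
    vv,uu=np.mgrid[:400,:640]; uv=np.c_[uu.ravel(),vv.ravel()]; X=depthpt(c,uv,d.ravel())
    ok=(d.ravel()>0)&(abs(X[:,0]-.6)<.35)&(abs(X[:,1])<.3)
    g=ok&(X[:,2]>.055)&(X[:,2]<.064); print('deckz',np.median(X[g,2]),g.sum())
    r=cv2.minAreaRect(X[g,:2].astype(np.float32)*1000); print('rect',r)
    v=ok&(X[:,2]>.085)&(X[:,2]<.125); print('tall',v.sum(),np.median(X[v],0).round(4), X[v].min(0).round(3),X[v].max(0).round(3))
A,B=S['scene'],S['side']
for u,P,c in A:
    for w,Q,c2 in B:
        if np.hypot(*(P-Q)[:2])<.02:
            o,r=rays(c,[u]);o2,r2=rays(c2,[w]); t=np.linalg.lstsq(np.c_[r[0],-r2[0]],o2-o,rcond=None)[0]
            a=o+r[0]*t[0];b=o2+r2[0]*t[1]; print('tri',((a+b)/2).round(4),np.linalg.norm(a-b).round(4))
E
python3 - <<'E'
import cv2
p=cv2.imread('pics/scene0.png')[155:285,240:420]; q=cv2.imread('pics/side0.png')[165:280,235:415]
import numpy as np
cv2.imwrite('pics/crop1.png',np.vstack([cv2.resize(x,None,fx=2.4,fy=2.4,interpolation=cv2.INTER_CUBIC) for x in (p,q)]))
E
```

```text
scene red [325.  178.8] 44 [ 0.4923 -0.033   0.068 ] [ 0.4932 -0.0327  0.0687]
scene red [318.5 186.6] 45 [ 0.5358 -0.0367  0.068 ] [ 0.5377 -0.0359  0.0696]
scene red [313.2 197.1] 48 [ 0.5877 -0.0316  0.068 ] [ 0.5897 -0.0307  0.0699]
scene yellow [275. 198.] 1930 [[303, 171], [284, 228], [253, 224], [251, 211], [274, 167]] [[0.46, -0.124], [0.723, -0.063], [0.743, -0.152], [0.696, -0.184], [0.476, -0.221]]
deckz 0.05910878644568379 3442
rect ((698.8589477539062, -45.7628173828125), (306.37689208984375, 631.0916748046875), 69.6444320678711)
tall 76 [0.6225 0.0721 0.0984] [0.605 0.058 0.086] [0.631 0.083 0.106]
side red [332.8 194.8] 55 [ 0.5799 -0.031   0.068 ] [ 0.5761 -0.0269  0.0713]
side red [347.  200.9] 57 [ 0.5266 -0.0355  0.068 ] [ 0.5234 -0.0318  0.071 ]
side red [357.3 206.9] 61 [ 0.484  -0.0321  0.068 ] [ 0.4805 -0.0276  0.0716]
side yellow [367. 190.] 1172 [[398, 204], [383, 218], [325, 180], [339, 171], [399, 191]] [[0.428, -0.155], [0.412, -0.062], [0.684, -0.104], [0.696, -0.184], [0.472, -0.221]]
deckz 0.06040302358866079 3187
rect ((646.7147216796875, -51.695709228515625), (318.1817626953125, 561.1098022460938), 56.39036178588867)
tall 77 [0.6104 0.0743 0.0979] [ 0.602 -0.263  0.085] [0.889 0.083 0.107]
tri [ 0.4873 -0.0355  0.0644] 0.0013
tri [ 0.5305 -0.0394  0.064 ] 0.0014
tri [ 0.5834 -0.034   0.0647] 0.0015
```

View pics/crop1.png

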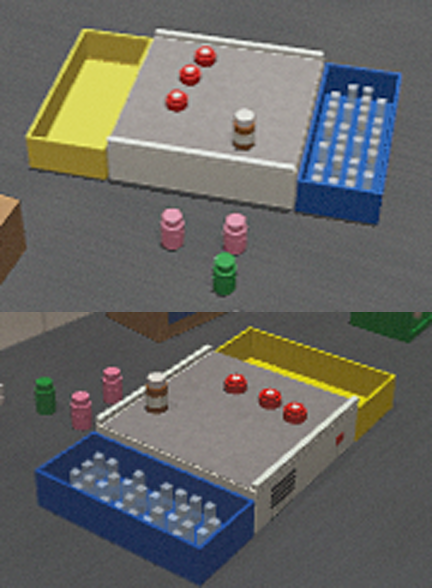

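The crop confirms the choice: three red stepped caps, and one amber, white-capped vial in its own lane near the +x lip. From the bin rim, the deck yaw is about 0.164 rad and its centre about (0.549, 0.013). The caps' triangulated heights (0.064) and the deck top (0.060) agree with the text.

Moving over towards the bin, closing the fingers, and then turning the tool's y axis along the deck's x.

```bash
python3 -m pendant '{"offset":[[0.0374,-0.0248,0],[0.0374,-0.0248,0],[0.0374,-0.0248,0],[0.0374,-0.0248,0],[0.0374,-0.0248,0],[0.0374,-0.0248,0],[0.0374,-0.0248,0],[0.0374,-0.0248,0],[0.0374,-0.0248,0],[0.0374,-0.0248,0],[0.0374,-0.0248,0],[0.0374,-0.0248,0]],"turn":[0,0,0,0,0,0,0,0,0,0,0,0],"gripper":[0,0,0,0,0,0,0,0,0,0,0,0]}'
python3 -m pendant '{"offset":[[0,0,0],[0,0,0],[0,0,0],[0,0,0],[0,0,0],[0,0,0],[0,0,0],[0,0,0],[0,0,0],[0,0,0],[0,0,0],[0,0,0]],"turn":[-0.1234,-0.1234,-0.1234,-0.1234,-0.1234,-0.1234,-0.1234,-0.1234,-0.1234,-0.1234,-0.1234,-0.1234],"gripper":[0,0,0,0,0,0,0,0,0,0,0,0]}'
python3 - <<'E'
from h import *
o=arm.get_obs(); print(o['clock'],o['ee_pos'],o['joint_pos'],o['opening']); print(np.array(o['tcp_rot']).round(3))
c,p,d=snap('wrist'); cv2.imwrite('pics/w1.png',p); W=np.linalg.inv(np.array(c['world_to_cam'])); print(W.round(3),c['fovy'])
E
```

```text
clock: 1.6
ee_pos: [0.5421, -0.3003, 0.2323]
tcp_rot: [[0.968, 0.25, -0.001], [0.25, -0.968, 0.0], [-0.0, -0.0, -1.0]]
force: [-0.4, 0.4, -0.5]
opening: 0.0005
grip_force: 0.0
clock: 3.1
ee_pos: [0.5412, -0.3015, 0.2322]
tcp_rot: [[-0.166, 0.986, -0.001], [0.986, 0.166, 0.0], [0.0, -0.001, -1.0]]
force: [-0.5, 0.3, -0.2]
opening: 0.0004
grip_force: 0.0
3.1 [ 0.54118359 -0.30148768  0.23224563] [ 40.84464367  28.89959566 -24.92287803 104.92561173  15.51116965
  49.57668806  18.05847325] 0.0004272630663299414
[[-0.166  0.986 -0.001]
 [ 0.986  0.166  0.   ]
 [ 0.    -0.001 -1.   ]]
[[ 0.986 -0.16  -0.044  0.53 ]
 [ 0.166  0.953  0.254 -0.23 ]
 [ 0.001 -0.257  0.966  0.385]
 [ 0.     0.     0.     1.   ]] 67.37677066952793
```

View pics/w1.png

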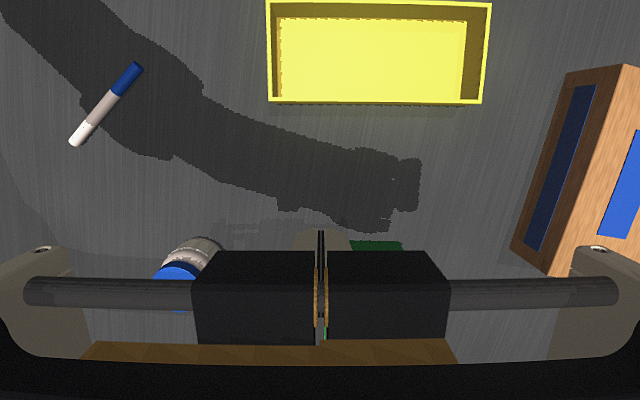

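The wrist view shows the bin at (270–490, 0–105), square to the tool, so the yaw is right. Going forward to see the deck from above.

```bash
python3 -m pendant '{"offset":[[0.04,0,0],[0.04,0,0],[0.04,0,0],[0.04,0,0],[0,0,0],[0,0,0]],"turn":[0,0,0,0,0,0],"gripper":[0,0,0,0,0,0]}' | head -2
cat > wr.py <<'E'
from h import *
o=arm.get_obs(); c,p,d=snap('wrist'); import sys; cv2.imwrite(f'pics/{sys.argv[1]}.png',p)
T=np.array(o['ee_pos']); R=np.array(o['tcp_rot'])
h=cv2.cvtColor(p,cv2.COLOR_BGR2HSV)
m=((h[...,0]<8)|(h[...,0]>172))&(h[...,1]>150)&(h[...,2]>70)
k,l,s,ce=cv2.connectedComponentsWithStats(m.astype(np.uint8))
print(o['clock'],T.round(4))
for i in range(1,k):
    if s[i][4]<60: continue
    P=plane(c,[ce[i]],.068)[0]; Q=depthpt(c,[ce[i]],np.median(d[l==i]))[0]
    print('red',ce[i].round(),s[i][4],P.round(4),'z',Q[2].round(4),'tool',((P-T)@R).round(4))
for ce_,s_,m_ in blobs(p,(22,110,60),(35,255,255),400):
    q=cv2.approxPolyDP(cv2.convexHull(np.argwhere(m_)[:,::-1].astype(np.int32)),6,True)[:,0]
    P=plane(c,q,.05); print('yel',q.tolist(),P[:,:2].round(3).tolist(),'tool',((P-T)@R)[:,:2].round(3).tolist())
vv,uu=np.mgrid[:400,:640]; X=depthpt(c,np.c_[uu.ravel(),vv.ravel()],d.ravel()); Y=(X-T)@R
ok=(d.ravel()>0)
v=ok&(X[:,2]>.09)&(X[:,2]<.115)&(X[:,0]>.45)&(vv.ravel()<230)
if v.sum(): print('tall',v.sum(),np.median(X[v],0).round(4),'tool',np.median(Y[v],0).round(4),Y[v].min(0).round(3),Y[v].max(0).round(3))
g=ok&(X[:,2]>.057)&(X[:,2]<.063)
if g.sum(): print('deck',np.median(X[g,2]),'tool lo/hi',np.percentile(Y[g],1,axis=0).round(3),np.percentile(Y[g],99,axis=0).round(3))
f=ok&(abs(Y[:,1])<.1)&(abs(Y[:,0])<.06)
for a,b in ((-.12,-.09),(-.09,-.07),(-.07,-.04),(-.04,-.02),(-.02,.02)):
    e=f&(Y[:,2]>a)&(Y[:,2]<b)
    if e.sum()>5: print('gripper slice',a,b,e.sum(),np.percentile(Y[e],2,axis=0).round(3),np.percentile(Y[e],98,axis=0).round(3))
E
python3 wr.py w2
```

```text
clock: 3.9
ee_pos: [0.5155, -0.1442, 0.2326]
3.9 [ 0.5155 -0.1442  0.2326]
red [310.  73.] 158 [ 0.4876 -0.0306  0.068 ] z 0.0741 tool [ 0.1167 -0.0092  0.1645]
red [352.  86.] 344 [ 0.5313 -0.036   0.068 ] z 0.0755 tool [0.1043 0.033  0.1645]
red [404.  91.] 495 [ 0.5837 -0.0317  0.068 ] z 0.0753 tool [0.1001 0.0854 0.1645]
yel [[474, 158], [463, 239], [274, 239], [270, 156]] [[0.684, -0.086], [0.699, -0.184], [0.473, -0.22], [0.456, -0.122]] tool [[0.03, 0.176], [-0.068, 0.175], [-0.068, -0.054], [0.032, -0.055]]
deck 0.061159907182179285 tool lo/hi [-0.081 -0.045  0.17 ] [0.185 0.294 0.174]
gripper slice -0.12 -0.09 51755 [ 0.022 -0.076 -0.113] [ 0.037  0.078 -0.091]
gripper slice -0.09 -0.07 25993 [ 0.002 -0.078 -0.09 ] [ 0.037  0.08  -0.073]
gripper slice -0.07 -0.04 54 [-0.009 -0.001 -0.055] [ 0.009  0.003 -0.04 ]
gripper slice -0.04 -0.02 219 [-0.001 -0.001 -0.039] [ 0.011  0.004 -0.02 ]
gripper slice -0.02 0.02 1202 [ 0.008 -0.013 -0.018] [0.011 0.015 0.012]
```

View pics/w2.png

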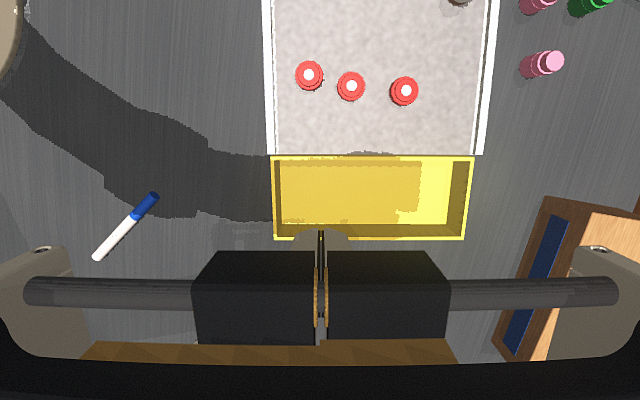

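Wrist view: the caps are at (310,73), (352,86) and (404,91). The deck's end edge is at row 155, with the bin directly below it. In tool axes from here, the caps are at (0.117,-0.009), (0.104,0.033) and (0.100,0.085), the deck edge is at x=0.033 and the vial at about (0.197,0.135). I'll sweep the caps one at a time, starting with the leftmost, coming down 43 mm behind its centre.

```bash
python3 -m pendant '{"offset":[[0.04,-0.009,0],[0.04,0,0],[0.04,0,0],[0.04,0,0],[0,0,0.04],[0,0,0.04],[0,0,0.04],[0,0,0.02],[0,0,0.014],[0,0,0],[0,0,0]],"turn":[0,0,0,0,0,0,0,0,0,0,0],"gripper":[0,0,0,0,0,0,0,0,0,0,0]}'; python3 - <<'E'
from h import *
c,p,d=snap('wrist'); q,_=vision.read_camera('scene'); 
cv2.imwrite('pics/w3.png',np.vstack([p[::1,80:560],cv2.resize(q[150:250,240:420],(480,200))])[:600])
E
```

```text
clock: 5.32
ee_pos: [0.4811, 0.0125, 0.0792]
tcp_rot: [[-0.161, 0.987, 0.001], [0.987, 0.161, -0.0], [-0.0, 0.001, -1.0]]
force: [-0.5, -1.1, -0.1]
opening: 0.0007
grip_force: 0.0
```

View pics/w3.png

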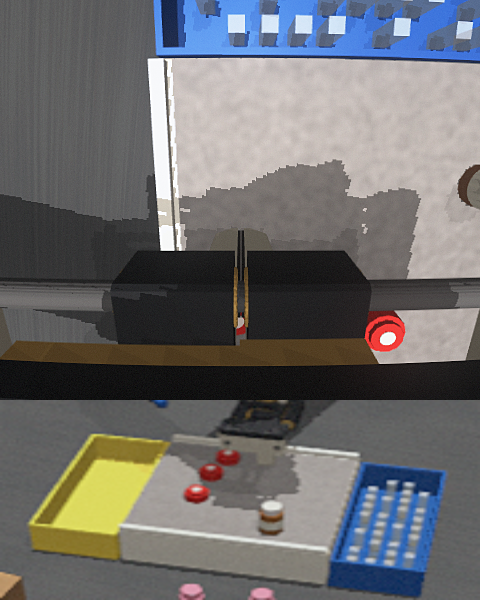

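The wrist view shows the first cap's red through the finger slit at (240,322), straight ahead of the sweep, and the second cap to the right at (385,333). The scene part shows the fingers standing on the deck behind the first cap and clear of the vial. Sweeping.

```bash
python3 -m pendant '{"offset":[[-0.012,0,0],[-0.012,0,0],[-0.012,0,0],[-0.012,0,0],[-0.012,0,0],[-0.012,0,0],[-0.012,0,0],[-0.012,0,0],[-0.012,0,0],[-0.012,0,0],[-0.012,0,0],[0,0,0]],"turn":[0,0,0,0,0,0,0,0,0,0,0,0],"gripper":[0,0,0,0,0,0,0,0,0,0,0,0]}'; python3 - <<'E'
from h import *
o=arm.get_obs(); T=np.array(o['ee_pos']); R=np.array(o['tcp_rot'])
q=snap('scene'); c,p,d=q
h=cv2.cvtColor(p,cv2.COLOR_BGR2HSV)
m=((h[...,0]<8)|(h[...,0]>172))&(h[...,1]>150)&(h[...,2]>70)
k,l,s,ce=cv2.connectedComponentsWithStats(m.astype(np.uint8))
for i in range(1,k):
    if s[i][4]<12: continue
    Q=depthpt(c,[ce[i]],np.median(d[l==i]))[0]
    if abs(Q[1])<.3: print(ce[i].round(),s[i][4],Q.round(4),((Q-T)@R).round(3))
E
```

```text
clock: 6.92
ee_pos: [0.5021, -0.1186, 0.0785]
tcp_rot: [[-0.16, 0.987, -0.0], [0.987, 0.16, -0.0], [-0.0, -0.0, -1.0]]
force: [0.1, 0.7, 0.1]
opening: 0.0004
grip_force: 0.0
[289. 186.] 47 [ 0.5112 -0.1511  0.0155] [-0.034  0.004  0.063]
[319. 186.] 49 [ 0.536  -0.0364  0.0695] [0.076 0.047 0.009]
[313. 197.] 48 [ 0.5899 -0.0307  0.0697] [0.073 0.101 0.009]
```

The first cap lies in the bin (z 0.0155). Next is the second cap, at tool (0.077, 0.043) from here.

```bash
python3 -m pendant '{"offset":[[0,0,-0.025],[0,0,-0.025],[0.03,0.011,0],[0.03,0.011,0],[0.03,0.011,0],[0.03,0.01,0],[0,0,0],[0,0,0.02],[0,0,0.02],[0,0,0.01],[0,0,0],[0,0,0]],"turn":[0,0,0,0,0,0,0,0,0,0,0,0],"gripper":[0,0,0,0,0,0,0,0,0,0,0,0]}'; cat > sc.py <<'E'
from h import *
o=arm.get_obs(); T=np.array(o['ee_pos']); R=np.array(o['tcp_rot'])
c,p,d=snap('scene')
h=cv2.cvtColor(p,cv2.COLOR_BGR2HSV)
m=((h[...,0]<8)|(h[...,0]>172))&(h[...,1]>150)&(h[...,2]>70)
k,l,s,ce=cv2.connectedComponentsWithStats(m.astype(np.uint8))
for i in range(1,k):
    if s[i][4]<12: continue
    Q=depthpt(c,[ce[i]],np.median(d[l==i]))[0]
    if abs(Q[1])<.3: print(ce[i].round(),s[i][4],Q.round(4),((Q-T)@R).round(3))
E
python3 sc.py
```

```text
clock: 8.48
ee_pos: [0.5253, 0.0078, 0.0791]
tcp_rot: [[-0.162, 0.987, 0.001], [0.987, 0.162, 0.0], [-0.0, 0.001, -1.0]]
force: [1.0, -1.0, 0.3]
opening: 0.0005
grip_force: 0.0
[289. 187.] 44 [ 0.512  -0.1506  0.016 ] [-0.154 -0.039  0.063]
[318. 187.] 44 [ 0.5374 -0.036   0.0689] [-0.045  0.005  0.01 ]
[313. 197.] 53 [ 0.5893 -0.0308  0.0702] [-0.048  0.057  0.009]
```

```bash
python3 -m pendant '{"offset":[[-0.012,0,0],[-0.012,0,0],[-0.012,0,0],[-0.012,0,0],[-0.012,0,0],[-0.012,0,0],[-0.012,0,0],[-0.012,0,0],[-0.012,0,0],[-0.012,0,0],[-0.004,0,0],[0,0,0]],"turn":[0,0,0,0,0,0,0,0,0,0,0,0],"gripper":[0,0,0,0,0,0,0,0,0,0,0,0]}'; python3 sc.py
```

```text
clock: 10.02
ee_pos: [0.5451, -0.1147, 0.0786]
tcp_rot: [[-0.162, 0.987, -0.0], [0.987, 0.162, 0.0], [0.0, -0.0, -1.0]]
force: [0.7, -0.4, 0.1]
opening: 0.0003
grip_force: 0.0
[288. 191.] 90 [ 0.5371 -0.1426  0.0197] [-0.026 -0.012  0.059]
[313. 197.] 47 [ 0.59   -0.0307  0.0703] [0.076 0.058 0.008]
```

Both caps are now in the bin. The third is at tool (0.076, 0.052). The vial, at about (0.174, 0.10), leaves around 18 mm of lateral clearance.

```bash
python3 -m pendant '{"offset":[[0,0,-0.025],[0,0,-0.025],[0.03,0.013,0],[0.03,0.013,0],[0.03,0.013,0],[0.027,0.013,0],[0,0,0],[0,0,0.02],[0,0,0.02],[0,0,0.01],[0,0,0],[0,0,0]],"turn":[0,0,0,0,0,0,0,0,0,0,0,0],"gripper":[0,0,0,0,0,0,0,0,0,0,0,0]}'; python3 sc.py; python3 wr.py w4 | grep tall
```

```text
clock: 11.58
ee_pos: [0.5777, 0.0093, 0.0791]
tcp_rot: [[-0.162, 0.987, 0.001], [0.987, 0.162, -0.0], [-0.0, 0.001, -1.0]]
force: [-0.1, -0.2, -0.7]
opening: 0.0006
grip_force: 0.0
[288. 191.] 95 [ 0.5349 -0.1433  0.0184] [-0.144 -0.067  0.061]
[313. 198.] 43 [ 0.5908 -0.0308  0.0686] [-0.042  0.006  0.011]
tall 2706 [0.6146 0.0715 0.1053] tool [ 0.0553  0.0464 -0.0261] [ 0.042  0.036 -0.028] [ 0.067  0.06  -0.011]
```

```bash
python3 -m pendant '{"offset":[[-0.012,0,0],[-0.012,0,0],[-0.012,0,0],[-0.012,0,0],[-0.012,0,0],[-0.012,0,0],[-0.012,0,0],[-0.012,0,0],[-0.012,0,0],[-0.012,0,0],[-0.004,0,0],[0,0,0]],"turn":[0,0,0,0,0,0,0,0,0,0,0,0],"gripper":[0,0,0,0,0,0,0,0,0,0,0,0]}'; python3 -m pendant '{"offset":[[0,0,-0.04],[0,0,-0.04],[0,0,-0.04],[-0.03,0,0],[-0.03,0,0],[-0.03,0,0],[0,0,0],[0,0,0],[0,0,0],[0,0,0]],"turn":[0,0,0,0,0,0,0,0,0,0],"gripper":[0,0,0,0,0,0,0,0,0,0]}'; python3 sc.py;  python3 wr.py w5 | grep -E "red|tall|yel"; python3 - <<'E'
import cv2,numpy as np
from h import *
p=cv2.imread('pics/w5.png')[:250]; q=snap('scene')[1][140:290,230:430]
cv2.imwrite('pics/end.png',np.vstack([p,cv2.resize(q,(640,340))[:340]]))
E
```

```text
clock: 13.18
ee_pos: [0.5976, -0.1131, 0.0786]
tcp_rot: [[-0.162, 0.987, -0.0], [0.987, 0.162, 0.0], [0.0, -0.0, -1.0]]
force: [0.5, -0.5, 0.4]
opening: 0.0003
grip_force: 0.0
clock: 14.42
ee_pos: [0.6123, -0.2007, 0.1987]
tcp_rot: [[-0.164, 0.987, 0.0], [0.987, 0.164, 0.0], [0.0, 0.0, -1.0]]
force: [-0.2, -0.2, 0.7]
opening: 0.0003
grip_force: 0.0
[288. 191.] 95 [ 0.5351 -0.1429  0.0191] [ 0.07  -0.067  0.18 ]
[283. 206.] 40 [ 0.6066 -0.1265  0.0162] [0.074 0.007 0.183]
red [323. 113.] 502 [ 0.6038 -0.1245  0.068 ] z 0.0206 tool [0.0769 0.0041 0.1307]
red [268. 119.] 504 [ 0.5547 -0.1375  0.068 ] z 0.0205 tool [ 0.072  -0.0465  0.1307]
red [232. 124.] 510 [ 0.5218 -0.1472  0.068 ] z 0.0205 tool [ 0.0679 -0.0804  0.1307]
yel [[412, 87], [405, 188], [183, 187], [174, 86]] [[0.683, -0.086], [0.7, -0.184], [0.472, -0.22], [0.458, -0.121]] tool [[0.102, 0.089], [0.003, 0.089], [0.004, -0.142], [0.104, -0.14]]
```

View pics/end.png

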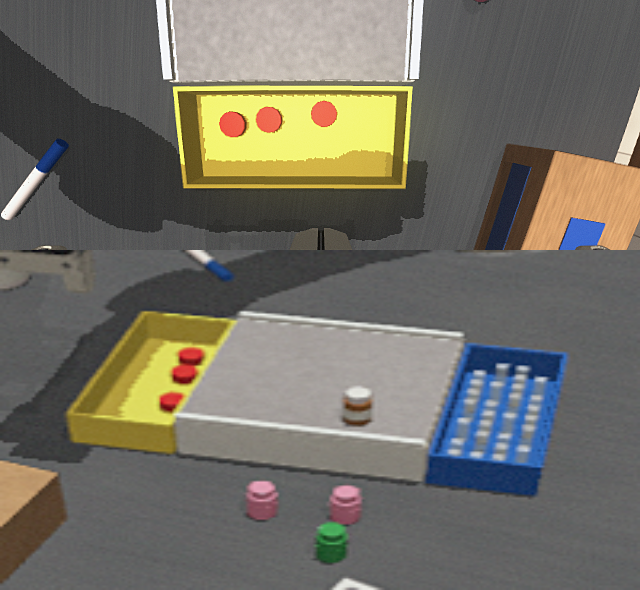

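All three caps lie in the bin, upside down with their bottom faces at about z=0.02, at (232,124), (268,119) and (323,113). The vial still stands at its place, and the arm is clear of everything.

```bash
python3 -c "
from station import workorder; print(workorder.sign_off())"
```

```text
the job is handed in; nothing more can be done
None
```

I swept all three red caps off the deck into the yellow waste bin, the vial is still standing in its place, and I handed the job in at about 14.5 s on the robot clock; the sign-off gave no verdict.

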